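Stop-button check of the lab shaker

TASK

Check the shaker's stop button with your fingertips: press the big three-lobed mushroom button fully in so that it latches, then push its lobes round clockwise (seen from above) until it pops back out. Then press the round start button fully in and let it go, so that the shaker is ready again. Do not shift or lift the two control boxes, and leave the speed dial and the things standing around where they are.

Things in the scene. Friction and masses are not known exactly. Their poses are not given: they have to be found in the camera images.
- stop_station: Loose heavy white painted-metal box (about 2.4 kg), 130 x 130 mm, deck 60 mm above the counter, on four rubber feet, carrying only the mushroom stop button, centred on it. Origin: centre of the underside; z up. Only to be touched, not shifted or lifted.
- stop (a joint): How far the mushroom stop button is in, m: 0 = out (as found), 0.008 = fully in. It snaps: it needs about 5 N at first, passes a dead point half-way (0.004) and then falls in and stays latched in by itself; let go before the dead point it comes out again.
- twist (a joint): Turn of the mushroom head, rad: 0 = rest (as found), growing clockwise seen from above, stop at 0.85. A light spring (under 0.04 N m) turns it back to 0 when let go. With the button in, turning it clockwise cams the head up: past about 0.35 rad it pops out, at 0.65 it is certainly out. It takes about 0.07 N m, some 2 N on a lobe.
- head_top (a point): Centre of the top of the grey mushroom head's dome, on its vertical turning axis; 107 mm above the counter when out, 99 mm when in. Dome 52 mm across; its rim ends 11 mm below this point; below it a hub 44 mm across with three finger lobes 120 degrees apart. The x axis points out along one lobe, z up; turns with the head.
- lobe (a point): Middle of one lobe, 36 mm from the axis, at half its height, 23 mm below the dome's top. Each lobe is 12 mm wide, 20 mm high (13 to 33 mm below the dome's top) and reaches 42 mm from the axis; beneath it 14 mm are free down to the deck when out, 6 mm when in. x axis points outward from the axis; turns and sinks with the head.
- start_station: Loose heavy white painted-metal box (about 2 kg), 110 x 160 mm (x, y), deck 50 mm above the counter, on rubber feet. On it, 43 mm towards its own -y, the round start button; 40 mm towards its own +y, the speed dial. Origin: centre of the underside; z up. Only to be touched, not shifted or lifted.
- start_top (a point): Centre of the top of the start button: round flat grey push button 30 mm across in a 46 mm steel ring, top 72 mm above the counter when out; axis vertical.
- start (a joint): How far the start button is in, m: 0 = out, 0.006 = fully in, which takes about 5 N; it springs back when let go.
- dial (a joint): Turn of the speed dial (rad), 0 as found; a bar-grip knob, 40 mm across, standing 44 mm above its deck. Leave alone.
- apple_mid (a point): Centre of a loose apple, 72 mm across, 66 mm high, standing between the stations.
- jar_mid (a point): Centre of a loose lidded glass jar, 54 mm across, 65 mm high, standing between the stations or just beyond.
- cup_mid (a point): Centre of a loose tall steel cup, 90 mm across, 165 mm high, at the left.
- bowl_mid (a point): Centre of a loose white bowl, 120 mm across, 50 mm high, beyond the stations.
- bottle_mid (a point): Centre of a loose amber bottle, 60 mm across, 150 mm high, beyond the stations.
- spatula_grip (a point): Handle of a loose spatula lying at the right.
- beaker_mid (a point): Centre of a loose glass beaker, 66 mm across, 90 mm high, beyond the stations.

How it is judged:
By the outcome, as a careful person would: the job done as asked, in the order asked, and still so for the second after the job is handed in, with the robot touching nothing.
It also fails if it takes over 51 s, if anything falls off the work surface, if the arm or the gripper's body presses on something with over 40 N, if the wrist force passes 120 N, or if a joint passes its speed limit or range.

ROBOT

A 7-joint arm with a two-finger parallel gripper is mounted at the origin on the work surface. World frame = base frame: x ahead of the robot, y to its left, z up, the work surface at z = 0. Lengths are in mm, angles in rad, forces in N, time in s.
With the tool pointing down it reaches from about 425 to 975 mm from the base axis. Payload 16.7 kg.
Tool frame: the origin (TCP) lies midway between the tips of the shut fingers; the grasp point (between the pads) lies 19 mm behind it; z points along the fingers, y is the direction in which the jaws open and shut (so a half turn about z gives the same grasp; the last joint's range is limited). The gripper opens to 85 mm and grips with 20 to 120 N. Pads are 22 mm wide; open, the fingers measure 114 mm over their backs; the gripper's body (76 mm by 85 mm) begins 54 mm behind the grasp point. The pads swing forward as they close: fully open they stand 13 mm farther back than shut.
Start: joints at [-1.304, 0.426, 0.074, 1.606, -0.034, 1.111, -0.067], TCP at [273.265, 617.173, 231.302] pointing down, gripper open.
Joint ranges: [-2.85, 2.85], [-0.5, 2.14], [-1.23, 1.37], [0.21, 2.46], [-1.02, 4.16], [0.16, 2.05], [-2.73, 2.73]. Speed limits (rad/s): [1.89, 1.89, 2.39, 2.39, 3.01, 3.01, 3.01].

INTERFACE

Orientations are given as a rotation vector (axis times angle).
In Python, from workcell import arm gives the robot as it stands. The module is installed in compiled form; this text tells all that it offers.
- The arm moves only by the tool send_rows, never from a script. Its argument "increments" is a list of rows, each a list of 7 numbers: the shift along the tool's x, y, z in m, then the turn, a rotation vector about the tool's x, y, z in rad, then the opening, from 0 (shut) to 1 (fully open). A call has 1 to 5 rows; each row shifts and turns the commanded pose from where the row before left it, along the tool's axes as they then stand; what a row does not reach is not made up. A row lasts 1/12 s, in which the tool goes at most 41.7 mm and 7.16 degrees, less where a joint would pass 70% of its speed; a pose out of reach is approached as far as the arm can. A call with a gripper value outside its range is refused whole. The fingers move at their own pace and stop on an object; "squeeze" is the grip in N (left out, the last holds). Time passes only in rows, so rows that do not move let the fingers close. It gives the time, the measured TCP pose, the force and the opening at its end, in the units of the state.
- arm.read_state(): the state, without advancing time (a new reading comes with each control period).
- arm.capture(name): name is "side" or "top"; returns (picture, depth): 400x640x3 uint8, red, green, blue; 400x640 float32, mm along the optical axis (not along the pixel's ray), 0 where there is no reading.
- arm.camera_model(name): a dict with "fx", "fy", "cx", "cy" (pixels), "R" (3x3) and "t" (3): a world point X has camera coordinates R X + t. Camera axes: x right, y down, z forward; pixel columns grow to the right and rows downward; lengths in mm; the calibration is good to about 2 mm. A picture is of the moment at which its call begins. camera_model takes no time and is no camera call.
- arm.close_job(): hands the job in, once; it reports no verdict.
The state is a dict: "time": time; "q": joint angles; "qvel": joint speeds; "joint_efforts": joint torques, N m; "eef_pos": TCP position; "tcp_rot": TCP orientation; "force": force on the tool from outside, world axes, zero at the start; "wrist_torque": the same for the moment, N m; "width": finger opening in mm.
Only numpy, scipy, OpenCV 4.12 (cv2) and the standard library are available. Lean on these libraries where they do the work, as an engineer would, in place of code of your own. Each camera call takes 0.05 s, during which the arm holds its last target. There are 200 camera calls.

## Working session

There is one attempt and no reset: what is moved stays moved. The work goes in short steps, Python scripts to look and compute and a tool call to move; the robot and the scene stay as the last step left them, time stands still between calls to the robot, and variables do not carry over. Pictures are saved under pics/ and viewed, on a budget of 10 in all, crops included, one or two more only if the job needs it, and the job is handed in when it is done.

Besides the shell and the picture viewer there is one more tool, called as name(argument=value, ...) on one line, values as JSON. send_rows: Moves the arm, as the interface text tells. Its arguments: {"type":"object","properties":{"increments":{"type":"array","items":{"type":"array","items":{"type":"number"}}},"squeeze":{"type":"number"}},"required":["increments"]}

```bash
mkdir -p pics; python3 - <<'E'
from workcell import arm
import cv2,numpy as np
s=arm.read_state();print(s)
for n in("top","side"):
    p,d=arm.capture(n);np.savez(f"{n}0.npz",p=p,d=d)
    cv2.imwrite(f"pics/{n}0.png",p[:,:,::-1]);m=arm.camera_model(n);print(n,m)
E
```

```text
{'time': 0.0, 'q': array([-1.30353155,  0.4267471 ,  0.07383626,  1.60663501, -0.03412172,
        1.11079679, -0.06707697]), 'qvel': array([ 1.46183947e-03, -5.16996164e-04, -5.96735799e-04,  3.58073854e-05,
       -7.89781048e-04, -1.05027991e-03, -1.00992988e-03]), 'joint_efforts': array([-1.27629057e-03, -9.49820137e+01,  3.75988439e+00, -4.63529170e+01,
        1.90053385e-02,  9.91434557e-03, -1.65245115e-05]), 'eef_pos': array([273.08490996, 616.82847478, 230.58772649]), 'tcp_rot': array([-6.49892093e-01, -3.07343025e+00,  2.06060910e-03]), 'force': array([-0.21438439,  0.04813997,  0.19926331]), 'wrist_torque': array([ 1.92886881e-02, -3.90114544e-03,  6.44859856e-05]), 'width': 85.22284842451725}
top {'fx': 501.39235877872926, 'fy': 501.39235877872926, 'cx': 319.69202413273166, 'cy': 199.0600962723731, 'R': array([[ 0.01867991, -0.999725  ,  0.01417713],
       [-0.99094883, -0.02039748, -0.13268141],
       [ 0.1329341 , -0.01157034, -0.99105734]]), 't': array([ -29.25097791,  611.38295653, 1522.78254014])}
side {'fx': 514.3162921760693, 'fy': 514.3162921760693, 'cx': 318.4523755592509, 'cy': 213.70468263002428, 'R': array([[ 0.70699045, -0.70688384,  0.02190321],
       [-0.41715966, -0.44183151, -0.79420573],
       [ 0.57108872,  0.55235872, -0.60725408]]), 't': array([-436.27568784,  301.05592097, 1129.77544635])}
```

View pics/top0.png

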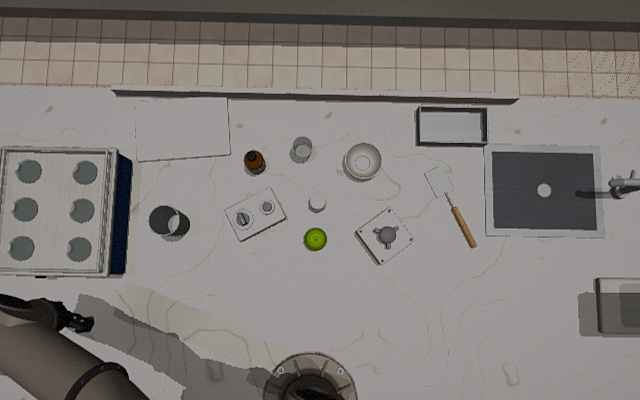

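View pics/side0.png

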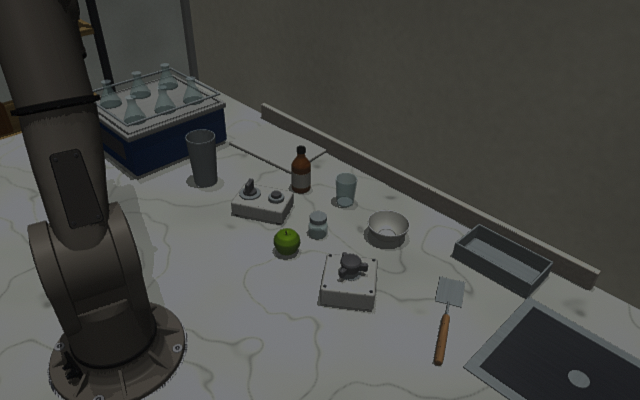

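The top view shows the mushroom head at about (387,235), the start button at (267,208) and the dial at (244,218). The apple at (316,239) and the jar at (317,203) stand between the two boxes.

```bash
cat > h.py <<'E'
import numpy as np,cv2
from workcell import arm
def cloud(n,d):
    m=arm.camera_model(n);v,u=np.indices(d.shape)
    c=np.stack([(u-m['cx'])/m['fx']*d,(v-m['cy'])/m['fy']*d,d],-1)
    return (c-m['t'])@m['R']
def ray(n,u,v,z):
    m=arm.camera_model(n);r=m['R'].T@np.array([(u-m['cx'])/m['fx'],(v-m['cy'])/m['fy'],1]);o=-m['R'].T@m['t']
    return o+r*(z-o[2])/r[2]
E
python3 - <<'E'
from h import *
np.set_printoptions(precision=1,suppress=True)
R0={}
for n in("top","side"):
    f=np.load(n+"0.npz");X=cloud(n,f['d']);R0[n]=X
    ok=f['d']>0
    if n=="top": c0=ray(n,387,235,100);s0=ray(n,267,208,72);print("guess",c0,s0,"dial",ray(n,244,218,90),"apple",ray(n,316,239,40),"jar",ray(n,317,203,65))
    r=np.hypot(X[...,0]-c0[0],X[...,1]-c0[1])
    for lo,hi,rr in((97,112,60),(70,97,60),(50,68,100)):
        k=ok&(r<rr)&(X[...,2]>lo)&(X[...,2]<hi);P=X[k]
        (x,y),w,a=cv2.minAreaRect(P[:,:2].astype(np.float32));print(n,"stop",lo,len(P),np.median(P,0),"rect",x,y,w,a)
        if lo==70:
            q=P[:,:2]-c0[:2];rad=np.hypot(*q.T);an=np.degrees(np.arctan2(q[:,1],q[:,0]))
            print(np.histogram(an[rad>31],bins=np.arange(-180,181,15)))
    r=np.hypot(X[...,0]-s0[0],X[...,1]-s0[1])
    for lo,hi,rr in((66,78,22),(42,57,130)):
        k=ok&(r<rr)&(X[...,2]>lo)&(X[...,2]<hi);P=X[k]
        (x,y),w,a=cv2.minAreaRect(P[:,:2].astype(np.float32));print(n,"start",lo,len(P),np.median(P,0),"rect",x,y,w,a)
t=np.load("top0.npz")['p'];s=np.load("side0.npz")['p']
a=cv2.resize(t[200:270,350:420],(560,560),interpolation=cv2.INTER_CUBIC)[:, :, ::-1]
b=cv2.resize(s[240:310,315:385],(560,560),interpolation=cv2.INTER_CUBIC)[:, :, ::-1]
o=cv2.resize(np.hstack([a,b]),(800,400));cv2.imwrite("pics/crop.png",cv2.convertScaleAbs(o,alpha=1.5))
E
```

```text
guess [ 500.1 -218.9  100. ] [576.9 143.   72. ] dial [543.3 209.2  90. ] apple [487.3  -8.2  40. ] jar [596.3  -8.9  65. ]
top stop 97 224 [ 500.2 -218.2  103.5] rect 497.3567810058594 -221.26551818847656 (53.561424255371094, 63.289283752441406) 1.3050998449325562
top stop 70 74 [ 509.5 -221.4   92.3] rect 505.3592224121094 -225.56405639648438 (72.8417739868164, 63.86624526977539) 36.46448516845703
(array([11,  1,  0,  0,  0,  1,  0,  1, 10,  1,  0,  0,  0,  0,  0,  1, 12,
        0,  0,  0,  0,  0,  0,  3]), array([-180, -165, -150, -135, -120, -105,  -90,  -75,  -60,  -45,  -30,
        -15,    0,   15,   30,   45,   60,   75,   90,  105,  120,  135,
        150,  165,  180]))
top stop 50 1472 [ 498.1 -215.    59. ] rect 500.6051940917969 -219.36341857910156 (130.25527954101562, 131.01144409179688) 37.415199279785156
top start 66 73 [579.4 146.   70.9] rect 578.3062133789062 143.54505920410156 (31.97747802734375, 30.434494018554688) 72.61510467529297
top start 42 1410 [560.2 181.4  49.9] rect 609.6625366210938 165.33517456054688 (179.57620239257812, 241.9601287841797) 29.986078262
[... 286 characters left out ...]
ray([20, 30,  0,  0,  0,  0,  0, 35, 18,  0,  0,  0,  0,  0,  0,  1,  8,
        1,  0,  0,  0,  0,  0,  0]), array([-180, -165, -150, -135, -120, -105,  -90,  -75,  -60,  -45,  -30,
        -15,    0,   15,   30,   45,   60,   75,   90,  105,  120,  135,
        150,  165,  180]))
side stop 50 1604 [ 483.1 -237.9   59. ] rect 498.92779541015625 -223.41537475585938 (135.97479248046875, 129.8336181640625) 37.11405563354492
side start 66 55 [579.1 139.9  70.7] rect 580.8607788085938 140.7158660888672 (30.00270652770996, 25.911134719848633) 11.006463050842285
side start 42 991 [552.1 170.6  49.3] rect 591.2237548828125 193.74432373046875 (188.88763427734375, 163.8542938232422) 25.42032814025879
```

View pics/crop.png

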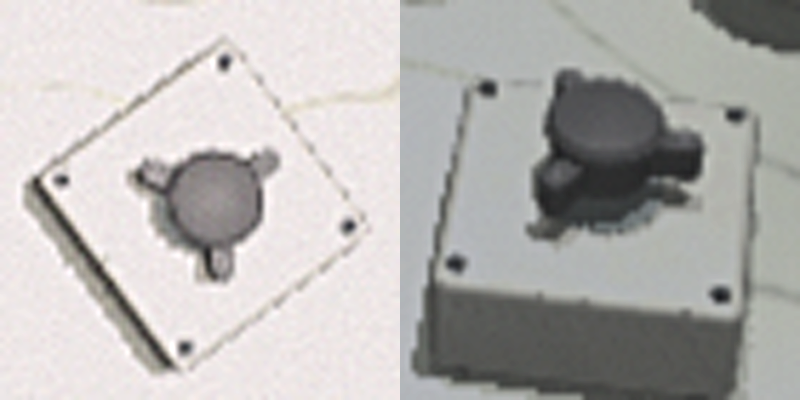

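Measured positions:
- **Stop head:** axis near (500,-220), with lobes at azimuths of about -173°, -53° and 67°.
- **Start button:** near (578,142).

Next I shut the fingers and move over the stop button.

send_rows(increments=[[-0.022, -0.027, 0.002, 0, 0, 0, 0], [-0.022, -0.027, 0.002, 0, 0, 0, 0], [-0.022, -0.027, 0.002, 0, 0, 0, 0], [-0.022, -0.027, 0.002, 0, 0, 0, 0], [-0.022, -0.027, 0.002, 0, 0, 0, 0]], squeeze=20)

```text
time: 0.52
eef_pos: [319.3, 447.3, 220.9]
tcp_rot: [-0.65, -3.073, 0.001]
force: [0.6, 0.8, -0.2]
width: 25.7
```

send_rows(increments=[[-0.022, -0.027, 0.002, 0, 0, 0, 0], [-0.022, -0.027, 0.002, 0, 0, 0, 0], [-0.022, -0.027, 0.002, 0, 0, 0, 0], [-0.022, -0.027, 0.002, 0, 0, 0, 0], [-0.022, -0.027, 0.002, 0, 0, 0, 0]])

```text
time: 0.93
eef_pos: [365.1, 279.4, 211.1]
tcp_rot: [-0.65, -3.073, 0.0]
force: [1.0, -0.0, -0.5]
width: -0.3
```

send_rows(increments=[[-0.022, -0.027, 0.002, 0, 0, 0, 0], [-0.022, -0.027, 0.002, 0, 0, 0, 0], [-0.022, -0.027, 0.002, 0, 0, 0, 0], [-0.022, -0.027, 0.002, 0, 0, 0, 0], [-0.022, -0.027, 0.002, 0, 0, 0, 0]])

```text
time: 1.35
eef_pos: [411.0, 111.5, 201.2]
tcp_rot: [-0.65, -3.074, -0.0]
force: [1.3, 0.3, -0.0]
width: -0.2
```

send_rows(increments=[[-0.022, -0.027, 0.002, 0, 0, 0, 0], [-0.022, -0.027, 0.002, 0, 0, 0, 0], [-0.022, -0.027, 0.002, 0, 0, 0, 0], [-0.022, -0.027, 0.002, 0, 0, 0, 0], [-0.022, -0.027, 0.002, 0, 0, 0, 0]])

```text
time: 1.77
eef_pos: [456.9, -56.5, 191.3]
tcp_rot: [0.65, 3.073, 0.0]
force: [1.2, 1.3, 0.4]
width: -0.3
```

send_rows(increments=[[-0.021, -0.026, 0.01, 0, 0, 0, 0], [-0.021, -0.026, 0.012, 0, 0, 0, 0], [-0.021, -0.026, 0.012, 0, 0, 0, 0], [-0.021, -0.026, 0.012, 0, 0, 0, 0], [-0.02, -0.026, 0.012, 0, 0, 0, 0]])

```text
time: 2.18
eef_pos: [499.6, -217.3, 132.5]
tcp_rot: [-0.649, -3.074, 0.0]
force: [0.8, 0.5, 0.4]
width: -0.1
```

```bash
python3 - <<'E'
from h import *
s=arm.read_state();print(s['eef_pos'],s['q'],s['qvel'].max())
ims=[]
for n,(u,v) in(("top",(387,235)),("side",(350,250))):
    p,d=arm.capture(n);ims.append(cv2.resize(p[v-50:v+50,u-50:u+50],(400,400),interpolation=cv2.INTER_CUBIC)[:,:,::-1])
cv2.imwrite("pics/near.png",cv2.convertScaleAbs(np.hstack(ims),alpha=1.5))
print(arm.read_state()['eef_pos'])
E
```

```text
[ 499.5969444  -217.27660298  132.45610824] [-0.1840526   0.37775542  0.5880183   2.0173124  -0.28189919  0.82569385
  1.71904534] 0.9709132172210371
[ 498.48652732 -220.72584138  131.6156175 ]
```

View pics/near.png

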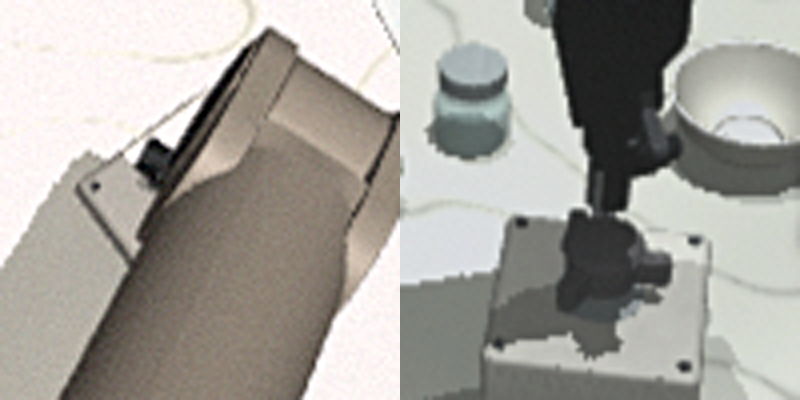

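From the side, the shut fingertips (about (607,200) in the crop) stand right above the dome (600,235). Now I press down.

send_rows(increments=[[-0.001, 0, 0.01, 0, 0, 0, 0], [0, 0, 0.01, 0, 0, 0, 0], [0, 0, 0.004, 0, 0, 0, 0], [0, 0, 0.002, 0, 0, 0, 0], [0, 0, 0.0, 0, 0, 0, 0]])

```text
time: 2.7
eef_pos: [500.2, -215.1, 106.9]
tcp_rot: [-0.648, -3.073, -0.0]
force: [-0.6, 1.1, 2.4]
width: 0.1
```

send_rows(increments=[[0, 0, 0.002, 0, 0, 0, 0], [0, 0, 0.002, 0, 0, 0, 0], [0, 0, 0.0, 0, 0, 0, 0]])

```text
time: 2.95
eef_pos: [500.4, -215.8, 103.3]
tcp_rot: [0.649, 3.073, 0.0]
force: [-0.2, -0.5, 0.7]
width: 0.4
```

send_rows(increments=[[0, 0, 0.002, 0, 0, 0, 0], [0, 0, 0.002, 0, 0, 0, 0], [0, 0, 0.001, 0, 0, 0, 0], [0, 0, 0.001, 0, 0, 0, 0], [0, 0, 0, 0, 0, 0, 0]])

```text
time: 3.37
eef_pos: [500.9, -216.5, 98.3]
tcp_rot: [0.65, 3.072, 0.001]
force: [-5.7, 2.6, 23.3]
width: -0.3
```

The reading of 23 N at z=98 means it is fully in. I lift off, open the fingers and check.

send_rows(increments=[[0, 0, -0.01, 0, 0, 0, 0], [0, 0, -0.03, 0, 0, 0, 1], [0, 0, -0.02, 0, 0, 0, 1], [0, 0, 0, 0, 0, 0.12, 1], [0, 0, 0, 0, 0, 0.12, 1]])

```text
time: 3.78
eef_pos: [501.0, -216.5, 158.8]
tcp_rot: [1.02, 2.969, 0.001]
force: [-0.3, 0.6, -1.2]
width: 48.3
```

send_rows(increments=[[0, 0, 0, 0, 0, 0, 1], [0, 0, 0, 0, 0, 0, 1], [0, 0, 0, 0, 0, 0, 1], [0, 0, 0, 0, 0, 0, 1]])

```text
time: 4.12
eef_pos: [500.2, -216.1, 157.1]
tcp_rot: [-1.009, -2.975, 0.0]
force: [0.0, 0.3, -0.2]
width: 85.2
```

```bash
python3 - <<'E'
from h import *
np.set_printoptions(precision=1,suppress=True)
s=arm.read_state();print(s['eef_pos'],s['tcp_rot'],s['q'],s['width'])
u,v=350,250
p,d=arm.capture("side");np.savez("side1.npz",p=p,d=d);X=cloud("side",d)
cv2.imwrite("pics/s1.png",cv2.convertScaleAbs(cv2.resize(p[v-50:v+50,u-50:u+50],(500,500),interpolation=cv2.INTER_CUBIC)[:,:,::-1],alpha=1.6))
X0=cloud("side",np.load("side0.npz")['d'])
for Y,dd in((X0,1),(X,d)):
    r=np.hypot(Y[...,0]-500,Y[...,1]+220)
    k=(r<22)&(Y[...,2]>80)&(Y[...,2]<112);print("dome",k.sum(),np.percentile(Y[k][:,2],[50,90,97]))
    k=(r<100)&(Y[...,2]>56)&(Y[...,2]<63);print("deck",cv2.minAreaRect(Y[k][:,:2].astype(np.float32)))
    k=(r>31)&(r<46)&(Y[...,2]>64)&(Y[...,2]<100);an=np.degrees(np.arctan2(Y[k][:,1]+220,Y[k][:,0]-500))
    print(np.histogram(an,bins=np.arange(-180,181,15))[0],[np.median(an[abs(an-a)<25]) for a in(-168,-53,67)])
# lowest finger tip: dark points above 108
k=(np.hypot(X[...,0]-500,X[...,1]+220)<75)&(X[...,2]>110)&(X[...,2]<200);Q=X[k];print("lowest",Q[np.argsort(Q[:,2])][:40:4])
E
```

```text
[ 500.2 -216.1  157.1] [-1. -3.  0.] [-0.2  0.4  0.7  2.  -0.3  0.9  1.5] 85.23300456489244
dome 192 [103.7 106.6 107.9]
deck ((498.54742431640625, -224.12484741210938), (134.37684631347656, 128.25318908691406), 36.90910720825195)
[25 25  0  0  0  0  0 29 21  0  0  0  0  0  0  2  8  1  0  0  1  0  0  0] [np.float64(-164.7759653969997), np.float64(-60.288458881930055), np.float64(66.96483438761396)]
dome 182 [96.1 98.6 99.8]
deck ((498.0374755859375, -223.89132690429688), (131.26239013671875, 128.04653930664062), 37.69001007080078)
[24 25  0  0  0  0  0 29 20  0  0  0  0  0  0  1 10  1  0  0  0  0  0  0] [np.float64(-164.98010454756476), np.float64(-61.871353257053016), np.float64(66.95747518182475)]
lowest [[ 479.5 -258.4  168. ]
 [ 463.  -251.8  170.8]
 [ 519.7 -174.8  172.5]
 [ 461.7 -249.9  173.4]
 [ 462.7 -251.9  174.1]
 [ 463.6 -250.9  175.8]
 [ 461.9 -255.4  176.7]
 [ 460.5 -250.6  177.5]
 [ 521.6 -182.3  178.7]
 [ 520.2 -177.1  179.6]]
```

View pics/s1.png

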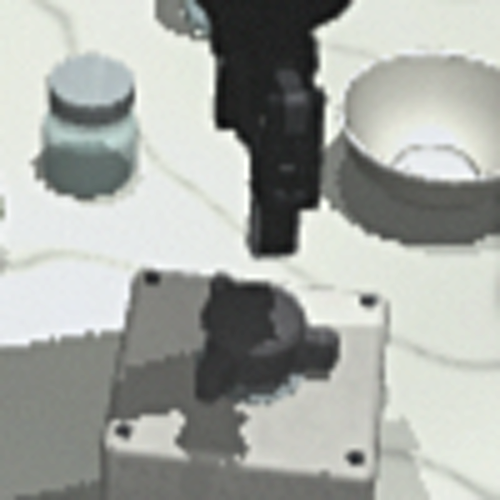

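The button is latched: the dome's height dropped 8 mm in depth. The open tips hang about 12 mm above the TCP height. I now lower one finger (-y) beside the lobe at about -174°, offset so that the other finger stays clear.

send_rows(increments=[[-0.003, 0.005, 0.01, 0, 0, 0, 1], [0, 0, 0.025, 0, 0, 0, 1], [0, 0, 0.025, 0, 0, 0, 1], [0, 0, 0.02, 0, 0, 0, 1], [0, 0, 0.01, 0, 0, 0, 1]])

```text
time: 4.58
eef_pos: [504.7, -213.4, 64.4]
tcp_rot: [-1.011, -2.971, 0.001]
force: [-0.9, -0.6, -0.4]
width: 85.5
```

send_rows(increments=[[0, 0, 0.007, 0, 0, 0, 1], [0, 0, 0, 0, 0, 0, 1], [0, 0, 0, 0, 0, 0, 1]])

```text
time: 4.83
eef_pos: [506.0, -214.3, 60.7]
tcp_rot: [1.013, 2.973, -0.0]
force: [-0.1, -0.7, 0.5]
width: 85.2
```

```bash
python3 - <<'E'
from h import *
np.set_printoptions(precision=2,suppress=True)
s=arm.read_state();print(s['eef_pos'],s['force'],s['wrist_torque'],s['q'])
u,v=350,262
p,d=arm.capture("side");X=cloud("side",d)
cv2.imwrite("pics/s2.png",cv2.convertScaleAbs(cv2.resize(p[v-40:v+40,u-40:u+40],(560,560),interpolation=cv2.INTER_CUBIC)[:,:,::-1],alpha=2))
E
```

```text
[ 505.99 -214.29   60.66] [-0.09 -0.74  0.46] [-0.04 -0.01  0.01] [-0.16  0.5   0.56  2.05 -0.41  0.7   1.58]
```

View pics/s2.png

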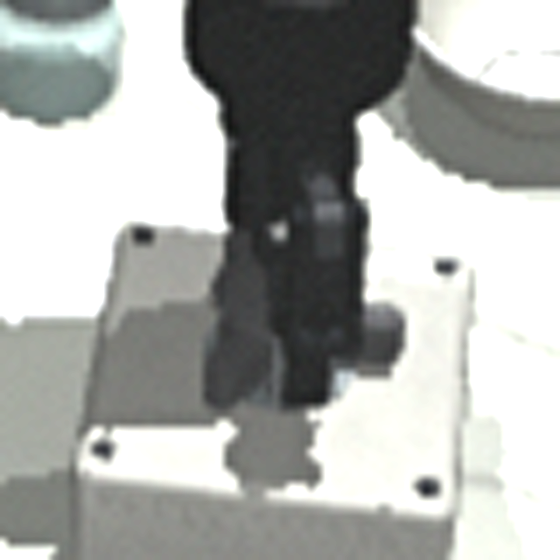

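The finger tip at (305,385) sits between the left lobe (235,370) and the right lobe (380,335). I now turn clockwise about the head's axis.

send_rows(increments=[[-0.001, 0, 0, 0, 0, 0.11, 1], [-0.001, 0, 0, 0, 0, 0.11, 1], [-0.001, 0, 0, 0, 0, 0.11, 1], [-0.001, 0, 0, 0, 0, 0.11, 1], [-0.001, 0, 0, 0, 0, 0.11, 1]])

```text
time: 5.3
eef_pos: [509.9, -218.5, 61.8]
tcp_rot: [1.788, 2.58, 0.001]
force: [0.4, -3.3, 3.1]
width: 85.0
```

send_rows(increments=[[-0.001, 0, 0, 0, 0, 0.11, 1], [-0.001, 0, 0, 0, 0, 0.11, 1], [-0.001, 0, 0, 0, 0, 0.11, 1], [0, 0, 0, 0, 0, 0, 1]])

```text
time: 5.63
eef_pos: [510.4, -220.9, 61.3]
tcp_rot: [2.188, 2.252, 0.001]
force: [-0.1, 0.7, -0.2]
width: 84.9
```

```bash
python3 - <<'E'
from h import *
np.set_printoptions(precision=2,suppress=True)
s=arm.read_state();print(s['eef_pos'],s['tcp_rot'],s['force'],s['wrist_torque'],s['q'])
u,v=350,262
p,d=arm.capture("side");X=cloud("side",d)
r=np.hypot(X[...,0]-499.5,X[...,1]+221.5);k=(r<16)&(X[...,2]>80)&(X[...,2]<112);print(k.sum(),np.percentile(X[k][:,2],[50,90]))
cv2.imwrite("pics/s3.png",cv2.convertScaleAbs(cv2.resize(p[v-40:v+40,u-40:u+40],(560,560),interpolation=cv2.INTER_CUBIC)[:,:,::-1],alpha=2))
E
```

```text
[ 510.38 -220.85   61.29] [2.19 2.25 0.  ] [-0.09  0.69 -0.21] [-0.11  0.05  0.04] [-0.31  0.59  0.79  2.04 -0.62  0.76  0.89]
56 [104.77 106.91]
```

View pics/s3.png

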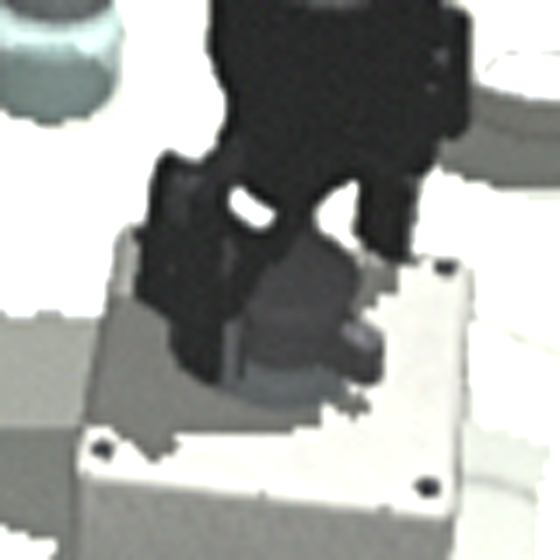

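The dome is back at 107 mm and the force has dropped, so it has popped out. I turn one small step further to be certain, then back off, lift and shut the fingers.

send_rows(increments=[[-0.001, 0, 0, 0, 0, 0.1, 1], [0, 0, 0, 0, 0, 0, 1], [0.001, 0, 0, 0, 0, -0.11, 1], [0.001, 0, 0, 0, 0, -0.11, 1], [0.001, 0, 0, 0, 0, -0.11, 1]])

```text
time: 6.1
eef_pos: [509.8, -218.4, 60.7]
tcp_rot: [1.895, 2.505, 0.0]
force: [0.2, -0.2, -0.1]
width: 85.2
```

send_rows(increments=[[0.001, 0, 0, 0, 0, -0.11, 1], [0.001, 0, 0, 0, 0, -0.11, 1], [0.001, 0, 0, 0, 0, -0.11, 1], [0.001, 0, 0, 0, 0, -0.11, 1], [0, 0, 0, 0, 0, 0, 1]])

```text
time: 6.52
eef_pos: [508.1, -215.0, 61.0]
tcp_rot: [1.303, 2.857, 0.001]
force: [-0.1, -0.3, -0.1]
width: 85.8
```

send_rows(increments=[[0, 0, -0.015, 0, 0, 0, 1], [0, 0, -0.035, 0, 0, 0, 1], [0, 0, -0.04, 0, 0, 0, 1], [0, 0, -0.03, 0, 0, 0, 0], [0, 0, 0, 0, 0, 0, 0]])

```text
time: 6.93
eef_pos: [510.2, -216.4, 185.9]
tcp_rot: [1.318, 2.844, 0.004]
force: [2.5, -0.6, -0.5]
width: 63.9
```

```bash
python3 - <<'E'
from h import *
np.set_printoptions(precision=2,suppress=True)
s=arm.read_state();print(s['eef_pos'],s['tcp_rot'],s['force'],s['q'])
p,d=arm.capture("side");X=cloud("side",d)
r=np.hypot(X[...,0]-500,X[...,1]+220);k=(r<22)&(X[...,2]>80)&(X[...,2]<112);print(k.sum(),np.percentile(X[k][:,2],[50,90]))
k=(r<100)&(X[...,2]>56)&(X[...,2]<63);print("deck",cv2.minAreaRect(X[k][:,:2].astype(np.float32)))
k=(r>31)&(r<46)&(X[...,2]>64)&(X[...,2]<100);an=np.degrees(np.arctan2(X[k][:,1]+220,X[k][:,0]-500));print(np.histogram(an,bins=np.arange(-180,181,15))[0])
# start station, from first pictures
for n in("top","side"):
    Y=cloud(n,np.load(n+"0.npz")['d']);r=np.hypot(Y[...,0]-578.5,Y[...,1]-142)
    for a,b in((0,8),(8,14),(16,22),(22,27)): print(n,a,np.percentile(Y[(r>=a)&(r<b)&(Y[...,2]>40)][:,2],[10,50,90]))
E
```

```text
[ 510.22 -216.39  185.9 ] [1.32 2.84 0.  ] [ 2.48 -0.56 -0.5 ] [-0.33  0.34  0.76  1.96 -0.29  0.94  1.28]
190 [104.26 106.63]
deck ((499.0108947753906, -223.56143188476562), (131.6972198486328, 128.9700927734375), 37.02055740356445)
[26 22  0  0  0  0  0 29 21  0  0  0  0  0  0  2  9  1  0  0  0  0  0  0]
top 0 [65.73 70.36 73.36]
top 8 [57.35 70.   74.58]
top 16 [49.34 59.1  68.25]
top 22 [47.64 53.76 63.76]
side 0 [68.51 71.66 73.35]
side 8 [61.04 69.93 72.88]
side 16 [49.18 58.11 64.18]
side 22 [47.   49.96 61.18]
```

The stop is out, the head has turned back to rest, and the box has not moved. The start button's ring (about 59 mm) lies below the button's fully-in height (66 mm). I move over to the start button.

send_rows(increments=[[0.023, 0.028, 0.002, 0, 0, 0, 0], [0.023, 0.028, 0.002, 0, 0, 0, 0], [0.023, 0.028, 0.002, 0, 0, 0, 0], [0.023, 0.028, 0.004, 0, 0, 0, 0], [0.023, 0.028, 0.005, 0, 0, 0, 0]])

```text
time: 7.4
eef_pos: [540.0, -34.9, 164.9]
tcp_rot: [-1.32, -2.851, -0.0]
force: [1.3, -0.1, 0.1]
width: -0.1
```

send_rows(increments=[[0.023, 0.028, 0.005, 0, 0, 0, 0], [0.023, 0.028, 0.005, 0, 0, 0, 0], [0.023, 0.028, 0.01, 0, 0, 0, 0], [0.023, 0.028, 0.01, 0, 0, 0, 0], [0.022, 0.03, 0.01, 0, 0, 0, 0]])

```text
time: 7.82
eef_pos: [574.0, 143.8, 124.2]
tcp_rot: [-1.319, -2.85, 0.0]
force: [1.4, -0.5, 0.7]
width: -0.2
```

send_rows(increments=[[0, 0, 0.01, 0, 0, 0, 0], [0, 0, 0.01, 0, 0, 0, 0], [0, 0, 0, 0, 0, 0, 0], [0, 0, 0, 0, 0, 0, 0]])

```text
time: 8.15
eef_pos: [574.1, 140.4, 104.7]
tcp_rot: [-1.321, -2.849, 0.003]
force: [-0.3, -0.3, 0.7]
width: -0.2
```

```bash
python3 - <<'E'
from h import *
np.set_printoptions(precision=2,suppress=True)
s=arm.read_state();print(s['eef_pos'],s['tcp_rot'],s['q'])
u,v=270,190
p,d=arm.capture("side")
cv2.imwrite("pics/s4.png",cv2.convertScaleAbs(cv2.resize(p[v-50:v+50,u-50:u+50],(500,500),interpolation=cv2.INTER_CUBIC)[:,:,::-1],alpha=1.8))
E
```

```text
[574.09 140.44 104.71] [-1.32 -2.85  0.  ] [-0.82  0.5   0.61  1.93 -0.39  0.83  0.71]
```

View pics/s4.png

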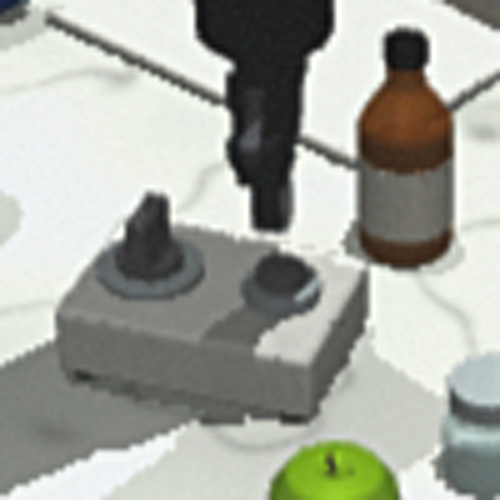

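The fingertip at (270,215) is about 4 mm left of the button at (282,270), which agrees with the computed offset. I correct for that and press.

send_rows(increments=[[-0.0016, 0.0044, 0.01, 0, 0, 0, 0], [0, 0, 0.015, 0, 0, 0, 0], [0, 0, 0.004, 0, 0, 0, 0], [0, 0, 0, 0, 0, 0, 0], [0, 0, 0.003, 0, 0, 0, 0]])

```text
time: 8.62
eef_pos: [579.5, 143.2, 73.8]
tcp_rot: [1.32, 2.85, 0.001]
force: [0.5, 0.4, 0.3]
width: -0.2
```

send_rows(increments=[[0, 0, 0.002, 0, 0, 0, 0], [0, 0, 0.002, 0, 0, 0, 0], [0, 0, 0.002, 0, 0, 0, 0], [0, 0, 0.001, 0, 0, 0, 0], [0, 0, 0, 0, 0, 0, 0]])

```text
time: 9.03
eef_pos: [579.4, 143.5, 66.5]
tcp_rot: [1.319, 2.85, 0.0]
force: [0.3, -2.5, 4.5]
width: -0.1
```

send_rows(increments=[[0, 0, 0.001, 0, 0, 0, 0], [0, 0, 0.001, 0, 0, 0, 0], [0, 0, 0.0005, 0, 0, 0, 0], [0, 0, 0, 0, 0, 0, 0]])

```text
time: 9.37
eef_pos: [579.6, 143.5, 65.6]
tcp_rot: [1.32, 2.851, 0.002]
force: [-9.1, -3.6, 33.5]
width: 0.2
```

It bottomed out at z=65.6 with 33 N. I release and retreat straight up.

send_rows(increments=[[0, 0, -0.003, 0, 0, 0, 0], [0, 0, -0.01, 0, 0, 0, 0], [0, 0, -0.03, 0, 0, 0, 0], [0, 0, -0.04, 0, 0, 0, 0], [0, 0, -0.03, 0, 0, 0, 0]])

```text
time: 9.78
eef_pos: [578.9, 143.4, 179.2]
tcp_rot: [-1.32, -2.851, 0.0]
force: [0.2, 0.8, 0.4]
width: 0.0
```

send_rows(increments=[[0, 0, -0.01, 0, 0, 0, 0], [0, 0, 0, 0, 0, 0, 0], [0, 0, 0, 0, 0, 0, 0]])

```text
time: 10.03
eef_pos: [578.9, 144.1, 187.1]
tcp_rot: [-1.318, -2.851, -0.001]
force: [-0.8, 0.2, -0.0]
width: -0.0
```

```bash
python3 - <<'E'
from h import *
np.set_printoptions(precision=1,suppress=True)
print(arm.read_state()['eef_pos'],arm.read_state()['force'])
p,d=arm.capture("side");X0=cloud("side",np.load("side0.npz")['d']);X=cloud("side",d)
for Y in(X0,X):
    for c,R,lo,hi in(((500,-220),22,80,112),((578.5,142),13,60,80),((543,209),25,70,100)):
        k=(np.hypot(Y[...,0]-c[0],Y[...,1]-c[1])<R)&(Y[...,2]>lo)&(Y[...,2]<hi);print(k.sum(),np.median(Y[k],0),end=' ')
    k=(np.hypot(Y[...,0]-500,Y[...,1]+220)<100)&(Y[...,2]>56)&(Y[...,2]<63);print(cv2.minAreaRect(Y[k][:,:2].astype(np.float32))[0],end=' ')
    k=(np.hypot(Y[...,0]-560,Y[...,1]-177)<85)&(Y[...,2]>46)&(Y[...,2]<53);print(Y[k].mean(0))
cv2.imwrite("pics/end.png",cv2.convertScaleAbs(p[100:350,170:500][:,:,::-1],alpha=1.6))
E
```

```text
[578.9 144.1 187.1] [-0.8  0.2 -0. ]
192 [ 495.9 -222.4  103.7] 53 [574.8 139.9  70.2] 93 [536.8 210.6  86.8] (498.54742431640625, -224.12484741210938) [554.9 165.9  49.4]
192 [ 496.5 -223.8  103.9] 48 [575.  140.4  70. ] 94 [536.4 209.7  86.9] (499.3803405761719, -223.15997314453125) [555.7 165.8  49.4]
```

View pics/end.png

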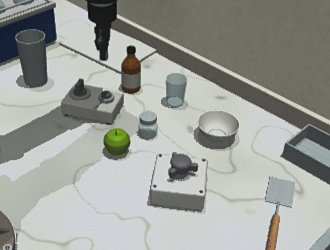

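The final view shows both buttons out: the stop head at (183,165) and the start button at (107,96). The boxes, dial and loose things are where they were, and the gripper is clear of everything.

```bash
python3 -c "from workcell import arm;print(arm.close_job())"
```

```text
the job is handed in; nothing more can be done
None
```

The job is done in the order asked and handed in at about 10 s on the robot's clock; no verdict was reported.

- **Stop button pressed:** I pressed the dome down with the shut fingertips. It bottomed out at 23 N, and a depth check showed the dome about 8 mm lower and staying there with the fingers lifted off.
- **Stop button released:** I pushed one lobe clockwise with one open finger until the head popped out, about 0.6 rad or a little more by estimate. Depth checks showed the dome back at its original height of about 107 mm. The lobes had returned to rest.
- **Start button:** I pressed it until it bottomed out (33 N at z = 65.6 mm) and let go. Its measured height is back to the starting value.
- **Surroundings:** Both boxes and the dial measured within about 1 mm of where they started, which is the camera's noise. In the last picture the loose things look undisturbed, and the gripper hangs free about 115 mm above the start button.

No check failed. The two cameras disagreed by about 4 mm on the head's centre, so I used a value in between.

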